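# Let spacer sleeves out of a lever-gated counter dispenser

## Task

Push the grey tray of the red dispenser fully home under its mouth, then press that dispenser's hand lever right down so that its lid lifts, and keep it down until all five steel sleeves have rolled out into the tray. Then ease the lever back up so that the lid closes without slamming, and take the hand clear. Only push and press with the fingertips: pick nothing up, do not touch the sleeves or the lid itself, and leave the blue dispenser and the other things on the counter alone.

Things in the scene. Friction and masses are not known exactly. Their poses are not given: they have to be found in the camera images.
- red_dispenser: Red steel gravity hopper, fixed: 175 mm deep, 140 wide, 254 high, open top, floor sloping to a mouth at the front. Origin on the counter, mid width, 32 mm behind its front face; x runs to its back, y to its left seen from the robot, z up. A 4 mm base sheet (x -210 to 140 mm) with two 16 mm high guides (inside faces y = +-61, x -206 to -34) carries the tray. Floor lip: x -30, z 90 mm.
- red_stop (a point): Stop at the back of the red dispenser's tray bay: middle of its front face, x = +5 mm, z = 24 mm in the dispenser's frame. The tray is fully home when its back wall touches it.
- red_tray: Grey open tray 170 mm deep (x), 115 wide (y), 55 high, wall 3, about 0.55 kg, loose between the guides (3 mm play a side). Origin: centre of underside, axes as the dispenser's. Front wall at x = -85 (a label holder stands out 4 mm, 19 to 41 mm up). Home: origin at x = -80 mm in the dispenser's frame. It starts pulled out 40 to 65 mm towards the robot. Pushing takes 2 to 5 N.
- red_lever (a joint): Hand lever on the dispenser's right (-y) side, rad: 0 at rest (up), grows as its pad is pressed down, 0.27 at the bottom stop. Its level axis runs along the dispenser's y at x = +80, z = 140 mm; the pad is 255 mm in front of it. A spring returns it: about 3 N at the pad at rest, 6 to 7 N at the bottom. Let go, it flies up and the lid slams.
- red_pad (a point): Middle of the upper face of the lever's black rubber press pad, 38 mm (x) x 40 mm (y). In the dispenser's frame it lies at x = -173, y = -108 mm and 176 mm above the counter at rest, 107 mm with the lever at its bottom stop; it moves nearly straight down (within 3 mm in x) and tips by 0.13 rad either way.
- red_lid (a joint): White lid over the mouth, 139 mm wide, 117 high, 4 thick, hinged at its top edge (x -34, z 205 mm in the dispenser's frame), rad: 0 shut (upright), grows as the lower edge swings up and towards the robot, 0.97 with the lever fully down. A pull rod links it to the lever, about 3.6 rad per rad of lever. Closing faster than 2 rad/s (0.14 m/s at the pad) is a slam.
- red_lid_edge (a point): Middle of the lid's lower edge.
- sleeve0: Plain steel spacer sleeve 1 of 5 (1 nearest the lid), diameter 22 mm, length 80 mm, 0.09 kg, lying across the slope inside the red hopper; origin at its centre, y along its axis. When the lid has lifted 0.2 to 0.3 rad the sleeves begin to roll out by themselves; all are out within about 2 s.
- sleeve1: Plain steel spacer sleeve 2 of 5 (1 nearest the lid), diameter 22 mm, length 80 mm, 0.09 kg, lying across the slope inside the red hopper; origin at its centre, y along its axis. When the lid has lifted 0.2 to 0.3 rad the sleeves begin to roll out by themselves; all are out within about 2 s.
- sleeve2: Plain steel spacer sleeve 3 of 5 (1 nearest the lid), diameter 22 mm, length 80 mm, 0.09 kg, lying across the slope inside the red hopper; origin at its centre, y along its axis. When the lid has lifted 0.2 to 0.3 rad the sleeves begin to roll out by themselves; all are out within about 2 s.
- sleeve3: Plain steel spacer sleeve 4 of 5 (1 nearest the lid), diameter 22 mm, length 80 mm, 0.09 kg, lying across the slope inside the red hopper; origin at its centre, y along its axis. When the lid has lifted 0.2 to 0.3 rad the sleeves begin to roll out by themselves; all are out within about 2 s.
- sleeve4: Plain steel spacer sleeve 5 of 5 (1 nearest the lid), diameter 22 mm, length 80 mm, 0.09 kg, lying across the slope inside the red hopper; origin at its centre, y along its axis. When the lid has lifted 0.2 to 0.3 rad the sleeves begin to roll out by themselves; all are out within about 2 s.
- blue_dispenser: Blue dispenser of the same make and sizes as the red one, with three brass sleeves in it. Leave it alone. Same frame convention as the red one. The two stand side by side, either one on the left.
- blue_lever (a joint): Lever of the blue dispenser, on its right side, same sizes and joint values as the red one. Not to be pressed.
- blue_tray: Tray of the blue dispenser, same as the red one's, already fully home. Leave it.
- tape_roll: Yellow roll of tape lying flat, diameter 60 mm, 24 high. Origin: centre of underside. Leave it.
- wrench: Steel wrench 190 mm long, 8 high, lying on the counter. Origin: middle, underside. Leave it.
- screwdriver: Screwdriver with green handle, 200 mm long, 26 high, lying. Origin: middle, underside. Leave it.
- washer_jar: Glass jar with black cap, diameter 68 mm, 85 high. Origin: centre of underside. Leave it.
Not all that is in view belongs to the job. What is shaped like the red_tray but orange or turquoise is not meant.

How it is judged (in metres and radians):
On the way, in this order (a step that is already met when the one before it is completed fails the run):
1. the red dispenser's tray is pushed home under the mouth while the lid is still shut (x of red_tray in the frame of red_dispenser above -0.092 m and z of red_tray in the frame of red_dispenser below 0.012 m and angle between red_tray's own z axis and vertical below 0.1 rad and value of joint red_lid below 0.06 rad), for 0.1 s.
2. its lever is pressed down and the lid stands well open (over 0.75 rad), tray still home (x of red_tray in the frame of red_dispenser above -0.092 m and z of red_tray in the frame of red_dispenser below 0.012 m and angle between red_tray's own z axis and vertical below 0.1 rad and value of joint red_lid above 0.75 rad and value of joint red_lever above 0.18 rad), for 0.3 s.
At the end, for the whole second after the job is handed in: The red tray is home (its back within 12 mm of the stop) and flat on the base sheet, all five steel sleeves lie inside it, the red lid is shut (under 0.05 rad) with its lever fully up (x of red_tray in the frame of red_dispenser above -0.092 m and z of red_tray in the frame of red_dispenser below 0.012 m and angle between red_tray's own z axis and vertical below 0.1 rad and x of sleeve0 in the frame of red_tray between -0.085 and 0.085 m and y of sleeve0 in the frame of red_tray between -0.0575 and 0.0575 m and z of sleeve0 in the frame of red_tray between 0.005 and 0.05 m and x of sleeve1 in the frame of red_tray between -0.085 and 0.085 m and y of sleeve1 in the frame of red_tray between -0.0575 and 0.0575 m and z of sleeve1 in the frame of red_tray between 0.005 and 0.05 m and x of sleeve2 in the frame of red_tray between -0.085 and 0.085 m and y of sleeve2 in the frame of red_tray between -0.0575 and 0.0575 m and z of sleeve2 in the frame of red_tray between 0.005 and 0.05 m and x of sleeve3 in the frame of red_tray between -0.085 and 0.085 m and y of sleeve3 in the frame of red_tray between -0.0575 and 0.0575 m and z of sleeve3 in the frame of red_tray between 0.005 and 0.05 m and x of sleeve4 in the frame of red_tray between -0.085 and 0.085 m and y of sleeve4 in the frame of red_tray between -0.0575 and 0.0575 m and z of sleeve4 in the frame of red_tray between 0.005 and 0.05 m and value of joint red_lid below 0.05 rad and value of joint red_lever below 0.02 rad); the robot touches nothing.
It fails at once if the red lid slams: it closes faster than 2 rad/s (velocity of joint red_lid below -2 rad/s).
It fails at once if the robot handles a steel sleeve or the lid itself (contact force between any of the fingers, the arm and sleeve0 above 1 N or contact force between any of the fingers, the arm and sleeve1 above 1 N or contact force between any of the fingers, the arm and sleeve2 above 1 N or contact force between any of the fingers, the arm and sleeve3 above 1 N or contact force between any of the fingers, the arm and sleeve4 above 1 N or contact force between any of the fingers, the arm and red_lid above 1 N).
It fails at once if the red tray is lifted or tipped (z of red_tray in the frame of red_dispenser above 0.02 m or angle between red_tray's own z axis and vertical above 0.15 rad).
It fails at once if the blue dispenser is worked: its lever pressed, or its tray shifted more than 15 mm (value of joint blue_lever above 0.04 rad or distance of blue_tray from where it was at the start of the episode above 0.015 m).
It fails at once if the tape roll, wrench, screwdriver or jar is shifted more than 20 mm (distance of any of tape_roll, wrench, screwdriver, washer_jar from where it was at the start of the episode above 0.02 m).
It also fails if it takes over 54 s, if anything falls off the work surface, if the arm or the gripper's body presses on something with over 40 N, if the wrist force passes 120 N, or if a joint passes its speed limit or range.

## Robot

A 7-joint arm with a two-finger parallel gripper is mounted at the origin on the work surface. World frame = base frame: x ahead of the robot, y to its left, z up, the work surface at z = 0. Lengths are in m, angles in degrees, forces in N, time in s.
With the tool pointing down it reaches from about 0.375 to 0.925 m from the base axis. Payload 3.1 kg.
Tool frame: the origin (TCP) lies on the mounting face of the last link; the fingertips stand 173 mm ahead of it and the grasp point (between the pads) lies 155 mm ahead of it; z points along the fingers, y is the direction in which the jaws open and shut (so a half turn about z gives the same grasp; the last joint's range is limited). The gripper opens to 85 mm and grips with 20 to 120 N. Pads are 22 mm wide; open, the fingers measure 114 mm over their backs; the gripper's body (76 mm by 85 mm) begins 54 mm behind the grasp point. The pads swing forward as they close: fully open they stand 13 mm farther back than shut.
Start: joints at [-82.323, 21.939, 2.515, 91.553, -1.026, 66.532, -2.859], TCP at [0.149, 0.633, 0.405] pointing down, gripper open.
Joint ranges: [-149.38, 149.38], [-23.57, 123.04], [-84.95, 90], [0, 143.3], [-89.99, 269.99], [3.08, 112.72], [-163.45, 163.45]. Speed limits (degrees/s): [159.86, 159.86, 180, 180, 180, 180, 180].

## Interface

Orientations are given as [roll, pitch, yaw] about the fixed x, y, z axes, in that order (R = Rz(yaw) Ry(pitch) Rx(roll)).
In Python, from workcell import ctrl, optics gives the robot as it stands.
- The arm moves only by the tool jog_arm, never from a script. Its argument "series" is a list that holds one entry, the list of rows, each a list of 7 numbers: the finger opening in m, from 0 to 0.0854, then the shift along the tool's x, y, z in m, then the turn, a rotation vector about the tool's x, y, z in degrees. In form: [[[fingers, tx, ty, tz, wx, wy, wz], ...]]. A call has 1 to 5 rows; each row is the pose to reach, as a shift and turn from the pose commanded when the call began, along the tool's axes at that moment; what a row does not reach only later rows make up. A row lasts 1/12 s, in which the tool goes at most 41.7 mm and 7.16 degrees, less where a joint would pass 70% of its speed; a pose out of reach is approached as far as the arm can. A call with a gripper value outside its range is refused whole. The fingers move at their own pace and stop on an object; "squeeze" is the grip in N (left out, the last holds). Time passes only in rows, so rows that repeat a pose let the fingers close. It gives the time, the measured TCP pose, the force and the opening at its end, in the units of the state.
- ctrl.get_obs(): the state, without advancing time (a new reading comes with each control period).
- optics.read_camera(name): name is "scene" or "side" or "wrist"; returns (picture, depth): 400x640x3 uint8, red, green, blue; 400x640 float32, m along the optical axis (not along the pixel's ray), 0 where there is no reading.
- optics.camera_params(name): a dict with "camera_matrix" (3x3 intrinsics, pixels), "distortion" ([k1, k2, p1, p2, k3] as OpenCV has them; the pictures are not rectified), "R" (3x3) and "t" (3): a world point X has camera coordinates R X + t. Camera axes: x right, y down, z forward; pixel columns grow to the right and rows downward; lengths in m; the calibration is good to about 2 mm. A picture is of the moment at which its call begins: read the wrist's pose just before it. camera_params takes no time and is no camera call; for the wrist camera it gives the pose at the moment of the call.
- ctrl.job_done(): hands the job in, once; it reports no verdict.
Trained networks look in the newest picture that a camera, given by its name, has taken for a name from the list of things; names that differ only in an ending like _2 or _b are one class to them, and where a whole thing is asked for, a point or a joint stands for the part that bears it (a point fixed in the world has none). Each returns a list of dicts, best first, with "conf" (0 to 1); they miss things now and then, are a little off and sometimes report something else, mostly with a low value. They report only what shows in the picture. A call takes as long as a camera call. They do not tell look-alikes from the thing itself.
- optics.spot_in(name, camera): "position" ([column, row] in pixels, amid what is visible of it).
- optics.masks_of(name, camera): "region" (400x640 bool, what is visible of it) and "position" ([column, row] in pixels, amid what is visible of it).
The state is a dict: "time": time; "joint_pos": joint angles; "qvel": joint speeds; "joint_efforts": joint torques, N m; "ee_pos": TCP position; "tool_rot": TCP orientation; "wrist_force": force on the tool from outside, world axes, zero at the start; "wrist_torque": the same for the moment, N m; "gripper_width": finger opening in m.
Only numpy, scipy, OpenCV 4.12 (cv2) and the standard library are available. Lean on these libraries where they do the work, as an engineer would, in place of code of your own. Each camera call takes 0.05 s, during which the arm holds its last target.

## Working session

There is one attempt and no reset: what is moved stays moved. The work goes in short steps, Python scripts to look and compute and a tool call to move; the robot and the scene stay as the last step left them, time stands still between calls to the robot, and variables do not carry over. Pictures are saved under pics/ and viewed, and the job is handed in when it is done.

Besides the shell and the picture viewer there is one more tool, called after "Call:" as name(argument=value, ...) on one line, values as JSON. jog_arm: Moves the arm, as the interface text tells. Its arguments: {"type":"object","properties":{"series":{"type":"array","items":{"type":"array","items":{"type":"array","items":{"type":"number"}}}},"squeeze":{"type":"number"}},"required":["series"]}

```bash
ls; mkdir -p pics; python3 - <<'E'
from workcell import ctrl, optics
import cv2
print(ctrl.get_obs())
for n in ["scene","side","wrist"]:
    p,d=optics.read_camera(n)
    cv2.imwrite(f"pics/a_{n}.png",cv2.cvtColor(p,cv2.COLOR_RGB2BGR))
    c=optics.camera_params(n); print(n,c)
E
```

```text
pics
{'time': 0.0, 'joint_pos': array([-82.32400249,  21.99331858,   2.51037271,  91.65123299,
        -1.02527015,  66.5295331 ,  -2.85801955]), 'qvel': array([-0.01249177, -0.02916002,  0.09205066, -0.05053774,  0.05320277,
       -0.09395336,  0.0581977 ]), 'joint_efforts': array([ 2.74521193e-05, -4.33455670e+01,  1.02456149e+00, -2.49512565e+01,
        1.05372642e-02,  1.11931970e-02, -1.70649491e-05]), 'ee_pos': array([0.14916517, 0.63214496, 0.4032534 ]), 'tool_rot': array([-1.79848598e+02,  8.07822620e-03,  1.66727233e+02]), 'wrist_force': array([-0.15791411, -0.36917871, -0.34206549]), 'wrist_torque': array([-0.02407201, -0.02413472,  0.01463967]), 'gripper_width': 0.08534952884085256}
scene {'camera_matrix': array([[389.29577894,   0.        , 316.66341758],
       [  0.        , 389.29577894, 198.93240589],
       [  0.        ,   0.        ,   1.        ]]), 'distortion': array([-0.09266451,  0.        ,  0.        ,  0.        ,  0.        ]), 'R': array([[-0.09561266,  0.99541053,  0.0040119 ],
       [ 0.77037258,  0.07654815, -0.6329822 ],
       [-0.63038425, -0.057
[... 311 characters left out ...]
0.        , 0.        ]), 'R': array([[ 0.99553932, -0.09417278, -0.0057402 ],
       [-0.0778877 , -0.7859999 , -0.61330064],
       [ 0.05324443,  0.61101199, -0.7898287 ]]), 't': array([-0.55241677,  0.12070175,  1.50639536])}
wrist {'camera_matrix': array([[320.7861405 ,   0.        , 318.00986281],
       [  0.        , 320.7861405 , 197.58755404],
       [  0.        ,   0.        ,   1.        ]]), 'distortion': array([-0.04885709,  0.        ,  0.        ,  0.        ,  0.        ]), 'R': array([[ 0.2293322 ,  0.9733458 , -0.00216821],
       [ 0.93639128, -0.22001617,  0.27343055],
       [ 0.26566543, -0.06473672, -0.9618893 ]]), 't': array([-0.6491149 , -0.03695877,  0.37873262])}
```

View pics/a_scene.png

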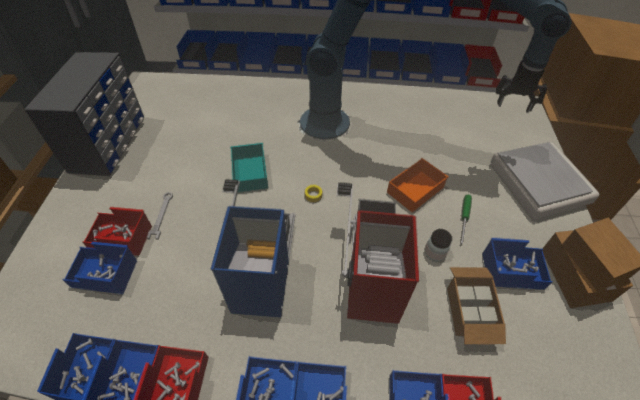

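View pics/a_side.png

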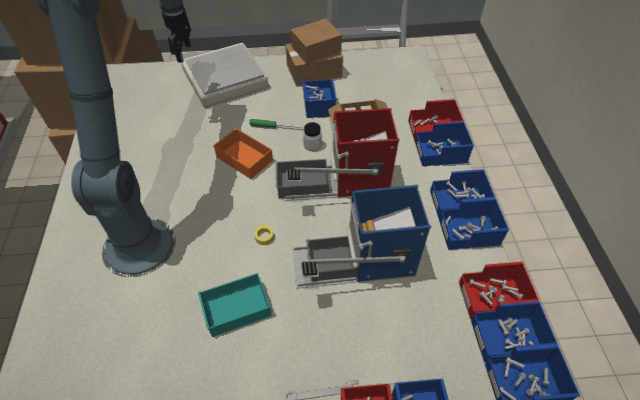

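View pics/a_wrist.png

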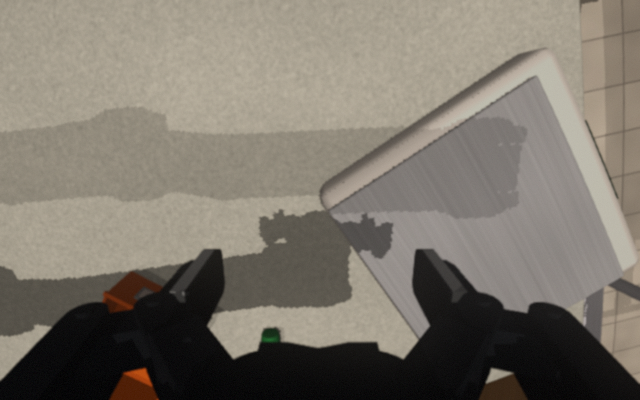

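Scene/side views: the red dispenser is at scene (380,265), side (365,150); its pad is at scene (345,188), side (293,173) and its grey tray is pulled out at side (303,178). Next I'll measure its pose from depth.

```bash
cat > h.py <<'E'
import numpy as np, cv2
from workcell import ctrl, optics
def cloud(n,d,c=None):
    c=c or optics.camera_params(n)
    v,u=np.mgrid[0:400,0:640]
    pts=np.stack([u,v],-1).reshape(-1,1,2).astype(float)
    un=cv2.undistortPoints(pts,c["camera_matrix"],c["distortion"]).reshape(400,640,2)
    P=np.dstack([un[...,0]*d,un[...,1]*d,d])
    W=(P-c["t"])@c["R"]
    W[d<=0]=np.nan
    return W
def proj(X,n):
    c=optics.camera_params(n)
    r,_=cv2.Rodrigues(c["R"])
    return cv2.projectPoints(np.atleast_2d(X).astype(float),r,c["t"],c["camera_matrix"],c["distortion"])[0].reshape(-1,2)
E
python3 - <<'E'
from h import *
for n in ["scene","side"]:
    p,d=optics.read_camera(n); W=cloud(n,d)
    np.savez(f"{n}.npz",p=p,d=d,W=W)
    for k in ["red_dispenser","red_pad","red_tray","red_lid","blue_dispenser"]:
        for m in optics.masks_of(k,n)[:3]:
            w=W[m["region"]]; w=w[~np.isnan(w[:,0])]
            print(n,k,round(m["conf"],2),np.round(m["position"]),m["region"].sum(),np.median(w,0).round(3),np.percentile(w,2,axis=0).round(3),np.percentile(w,98,axis=0).round(3))
    hsv=cv2.cvtColor(p,cv2.COLOR_RGB2HSV).astype(int)
    red=((hsv[...,0]<8)|(hsv[...,0]>172))&(hsv[...,1]>130)
    s=red&(W[...,2]>0.244)&(W[...,2]<0.262)&(W[...,0]<1.2)&(W[...,0]>0.4)
    w=W[s]; print(n,"rim",len(w),w.min(0).round(3),w.max(0).round(3), np.median(w[:,2]))
    if len(w)>10: 
        print(cv2.minAreaRect(w[:,:2].astype(np.float32)))
print(ctrl.get_obs()["time"])
E
```

```text
scene red_dispenser 0.95 [380. 274.] 6385 [0.74  0.193 0.17 ] [0.503 0.101 0.012] [0.812 0.266 0.255]
scene red_pad 0.76 [347. 192.] 369 [0.511 0.109 0.173] [0.478 0.073 0.001] [0.726 0.12  0.213]
scene red_pad 0.29 [464. 208.] 187 [0.405 0.499 0.024] [0.356 0.484 0.011] [0.447 0.519 0.03 ]
scene red_tray 0.94 [417. 187.] 1847 [0.311 0.345 0.018] [ 0.232  0.249 -0.   ] [0.419 0.431 0.058]
scene red_tray 0.85 [377. 205.] 410 [0.44  0.201 0.042] [0.435 0.145 0.011] [0.461 0.257 0.064]
scene red_tray 0.76 [251. 167.] 1489 [ 0.28  -0.246  0.007] [ 0.211 -0.313 -0.001] [ 0.392 -0.175  0.058]
scene red_lid 0.86 [381. 234.] 1207 [0.635 0.202 0.161] [0.632 0.141 0.1  ] [0.649 0.265 0.215]
scene blue_dispenser 0.82 [249. 261.] 6966 [ 0.746 -0.129  0.168] [ 0.52  -0.224  0.008] [ 0.828 -0.052  0.255]
scene blue_dispenser 0.31 [383. 267.] 261 [0.731 0.202 0.151] [0.719 0.165 0.142] [0.738 0.242 0.155]
scene rim 658 [0.63  0.125 0.244] [0.813 0.269 0.259] 0.25315734740818147
((0.7212983965873718, 0.19692379236221313), (0.1431833654642105, 0.1823546141386032), 89.45974731445312)
side red_dispense
[... 164 characters left out ...]
 0.249 0.193]
side red_tray 0.93 [302. 178.] 1499 [0.528 0.21  0.03 ] [0.441 0.14  0.003] [0.608 0.261 0.064]
side red_tray 0.81 [244. 152.] 1714 [0.326 0.354 0.019] [ 0.238  0.247 -0.001] [0.418 0.434 0.058]
side red_tray 0.56 [232. 304.] 3014 [ 0.301 -0.234  0.006] [ 0.217 -0.317 -0.003] [ 0.39  -0.17   0.057]
side red_lid 0.83 [329. 156.] 230 [0.633 0.195 0.121] [0.624 0.122 0.087] [0.643 0.268 0.215]
side blue_dispenser 0.7 [383. 241.] 7758 [ 0.722 -0.188  0.163] [ 0.488 -0.233  0.003] [ 0.827 -0.052  0.255]
side rim 461 [0.634 0.121 0.244] [0.814 0.276 0.261] 0.2518191714043649
((0.7235356569290161, 0.19832223653793335), (0.15156565606594086, 0.1796976774930954), 88.48213195800781)
0.75
```

```bash
python3 - <<'E'
from h import *
def load(n): z=np.load(n+".npz"); return z["p"],z["W"]
S=load("scene"); D=load("side")
def fit(w,ax):  # w[ax]=a+b*other
    o=1-ax
    for _ in range(5):
        c=np.polyfit(w[:,o],w[:,ax],1); r=w[:,ax]-np.polyval(c,w[:,o]); w=w[abs(r)<2.5*np.median(abs(r))+1e-4]
    return c,np.degrees(np.arctan(c[0])),len(w),r.std()
def red(p):
    h=cv2.cvtColor(p,cv2.COLOR_RGB2HSV).astype(int); return ((h[...,0]<8)|(h[...,0]>172))&(h[...,1]>130)
for nm,(p,W) in (("scene",S),("side",D)):
    X,Y,Z=W[...,0],W[...,1],W[...,2]
    # lid
    m=(abs(X-.632)<.012)&(Z>.11)&(Z<.2)&(Y>.135)&(Y<.26)&~red(p)
    if m.sum()>30:
        c,a,n,s=fit(W[m],0); print(nm,"lid x at y=.197",np.polyval(c,.197),"yaw",-a,n,s)
    # right wall outer (side cam)
    m=red(p)&(abs(Y-.127)<.015)&(Z>.05)&(Z<.24)&(X>.64)&(X<.8)
    if m.sum()>30:
        c,a,n,s=fit(W[m],1); print(nm,"rwall y at x=.72",np.polyval(c,.72),"yaw",a,n,s)
    m=red(p)&(abs(X-.81)<.012)&(Z>.05)&(Z<.24)&(Y>.14)&(Y<.26)
    if m.sum()>30:
        c,a,n,s=fit(W[m],0); print(nm,"back x at y=.197",np.polyval(c,.197),"yaw",-a,n,s)
    # tray front wall / rims
    m=(abs(X-.44)<.02)&(Z>.01)&(Z<.05)&(Y>.145)&(Y<.255)
    if m.sum()>30:
        c,a,n,s=fit(W[m],0); print(nm,"trayfront x at y=.2",np.polyval(c,.2),"yaw",-a,n,s)
    m=(Z>.05)&(Z<.07)&(X>.42)&(X<.6)&(Y>.125)&(Y<.275)
    print(nm,"tray rim",W[m].min(0),W[m].max(0),m.sum())
    m=(Z>.165)&(Z<.19)&(X>.46)&(X<.53)&(Y>.05)&(Y<.13)
    w=W[m]; print(nm,"pad",len(w),np.percentile(w,3,axis=0),np.percentile(w,97,axis=0), cv2.minAreaRect(w[:,:2].astype(np.float32)))
def up(p,x0,y0,x1,y1,f,name):
    cv2.imwrite(name,cv2.cvtColor(cv2.resize(p[y0:y1,x0:x1],None,fx=f,fy=f,interpolation=cv2.INTER_CUBIC),cv2.COLOR_RGB2BGR))
up(S[0],310,160,470,280,5,"pics/b_scene.png")
up(D[0],260,100,420,220,5,"pics/b_side.png")
E
```

```text
scene lid x at y=.197 0.6346092146493189 yaw -1.1488229862741548 755 0.0008189951293216413
scene back x at y=.197 0.81036396977531 yaw -0.660650411931262 259 0.0006590823807772917
scene trayfront x at y=.2 0.4393143876080976 yaw -0.8240064498729768 215 0.0010266922245903472
scene tray rim [0.43206943 0.1422379  0.05042943] [0.47778652 0.25818607 0.06625098] 165
scene pad 205 [0.47628768 0.07268401 0.1664851 ] [0.51689542 0.11486376 0.18069429] ((0.5009431838989258, 0.09336469322443008), (0.04439027979969978, 0.055296752601861954), 89.0703125)
side lid x at y=.197 0.6339105806621067 yaw -1.041715931034933 59 0.000316073662033417
side rwall y at x=.72 0.12955437353688953 yaw -1.2651998920206078 1424 0.0017289246633312336
side back x at y=.197 0.8113124564929227 yaw -1.1514763156283134 109 0.00046994942033041815
side trayfront x at y=.2 0.4491444686749754 yaw -1.0229420909361888 60 0.00549916552440622
side tray rim [0.43756852 0.1376268  0.05015303] [0.59997919 0.26352651 0.06893194] 309
side pad 192 [0.47586411 0.07370347 0.16598431] [0.52396599 0.11549914 0.18116376] ((0.501632034778595, 0.09595531225204468), (0.048307862132787704, 0.05497003719210625), 87.82750701904297)
```

View pics/b_scene.png

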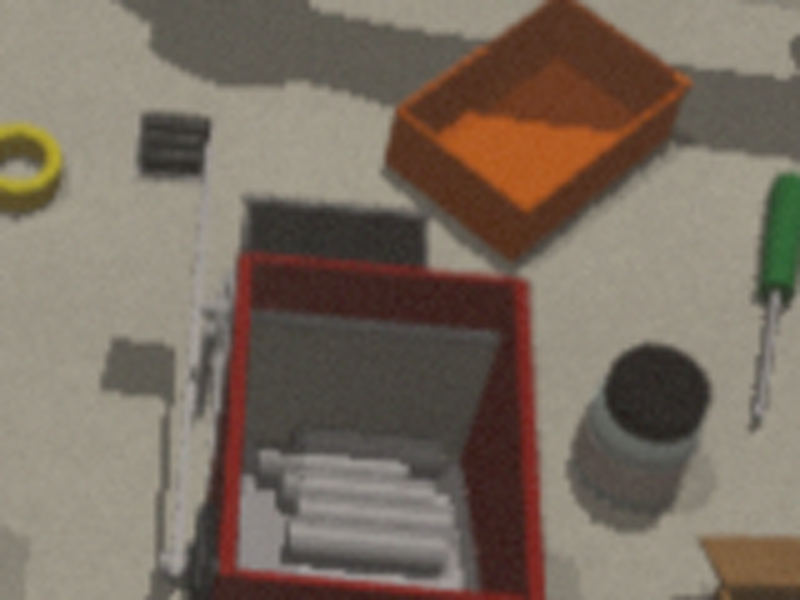

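View pics/b_side.png

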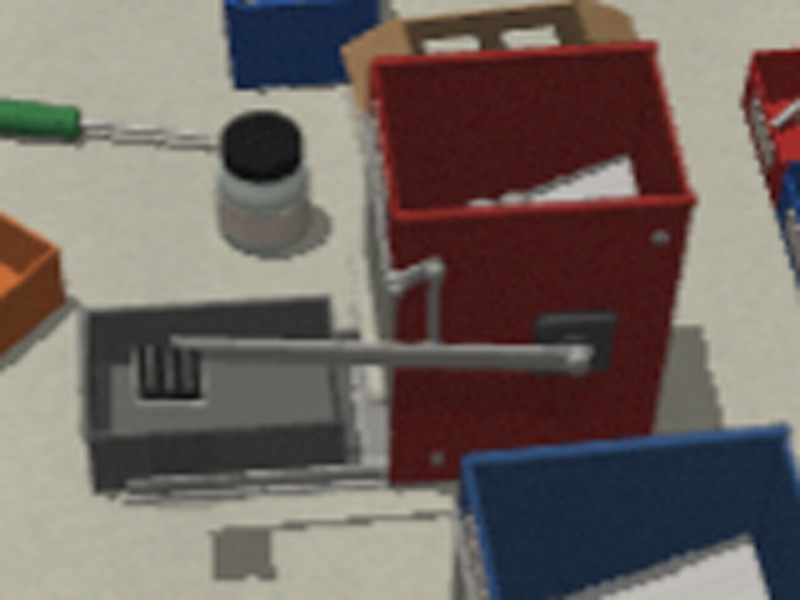

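```bash
cat >> h.py <<'E'
from scipy.spatial.transform import Rotation as Ro
def rel(p,rpy=(180,0,178.95),base=None):
    o=ctrl.get_obs()
    R=Ro.from_euler("xyz",o["tool_rot"],degrees=True); P=o["ee_pos"]
    s=R.inv().apply(np.array(p)-P); w=(R.inv()*Ro.from_euler("xyz",rpy,degrees=True)).as_rotvec(degrees=True)
    print("t",round(o["time"],2),"at",P.round(4),o["tool_rot"].round(2),"F",o["wrist_force"].round(2),"-> shift",s.round(4),"turn",w.round(2))
E
python3 - <<'E'
from h import *
c=optics.camera_params("wrist"); o=ctrl.get_obs()
R=Ro.from_euler("xyz",o["tool_rot"],degrees=True)
print("cam in tool",R.inv().apply(-c["R"].T@c["t"]-o["ee_pos"]), "cam fwd in tool",R.inv().apply(c["R"][2]))
rel([.395,.200,.36])
E
```

```text
cam in tool [0.06824189 0.00034969 0.03056807] cam fwd in tool [-2.73344434e-01 -1.23112908e-05  9.61916223e-01]
t 0.75 at [0.1493 0.6326 0.4047] [179.99  -0.   166.72] F [-0.17  0.37 -0.82] -> shift [-0.3385 -0.3646  0.0447] turn [ 1.000e-02 -0.000e+00 -1.223e+01]
```

Call:
jog_arm(series=[[[0,-0.028,-0.03,0.004,0,0,-2.4],[0,-0.056,-0.06,0.008,0,0,-4.8],[0,-0.084,-0.09,0.011,0,0,-7.2],[0,-0.112,-0.121,0.015,0,0,-9.6],[0,-0.14,-0.151,0.018,0,0,-12.2]]], squeeze=60)

```text
time: 1.17
ee_pos: [0.2515, 0.4517, 0.3865]
tool_rot: [180.0, 0.0, 179.1]
wrist_force: [0.8, -0.6, -0.6]
gripper_width: 0.0258
```

```bash
python3 -c "
from h import *
rel([.395,.200,.36])"
```

```text
t 1.17 at [0.2515 0.4517 0.3865] [179.99   0.   179.07] F [ 0.8  -0.55 -0.63] -> shift [-0.1476 -0.2493  0.0265] turn [0.01 0.   0.12]
```

Call:
jog_arm(series=[[[0,-0.019,-0.032,0.003,0,0,0],[0,-0.038,-0.064,0.006,0,0,0],[0,-0.057,-0.096,0.01,0,0,0],[0,-0.076,-0.128,0.014,0,0,0],[0,-0.095,-0.16,0.017,0,0,0]]])

```text
time: 1.58
ee_pos: [0.3434, 0.2899, 0.3698]
tool_rot: [180.0, 0.0, 178.9]
wrist_force: [-0.0, 0.5, 1.0]
gripper_width: -0.0003
```

```bash
python3 -c "
from h import *
rel([.395,.200,.34])"
```

```text
t 1.58 at [0.3434 0.2899 0.3698] [1.7995e+02 2.0000e-02 1.7893e+02] F [-0.03  0.53  0.95] -> shift [-0.0532 -0.089   0.0297] turn [ 0.05  0.02 -0.02]
```

Call:
jog_arm(series=[[[0,-0.018,-0.03,0.01,0,0,0],[0,-0.036,-0.06,0.02,0,0,0],[0,-0.053,-0.089,0.03,0,0,0],[0,-0.053,-0.089,0.03,0,0,0]]])

```text
time: 1.92
ee_pos: [0.3964, 0.1947, 0.3383]
tool_rot: [-179.7, -0.1, 178.3]
wrist_force: [-0.3, -0.1, -0.4]
gripper_width: 0.0
```

```bash
python3 - <<'E'
from h import *
rel([.400,.200,.198])
for n in ["side","wrist"]:
    p,d=optics.read_camera(n)
    cv2.imwrite(f"pics/c_{n}.png",cv2.cvtColor(p,cv2.COLOR_RGB2BGR))
    if n=="wrist":
        W=cloud(n,d); m=(abs(W[...,2]-.059)<.006)&(W[...,1]>.13)&(W[...,1]<.27)&(W[...,0]>.4)&(W[...,0]<.62)
        w=W[m]; print(np.percentile(w,[1,99],axis=0).round(4)); print(cv2.minAreaRect(w[:,:2].astype(np.float32)))
        m=(abs(W[...,2]-.177)<.008)&(W[...,1]>.05)&(W[...,1]<.125)&(W[...,0]>.44)&(W[...,0]<.55)
        w=W[m]; print(np.percentile(w,[1,99],axis=0).round(4)); print(cv2.minAreaRect(w[:,:2].astype(np.float32)))
E
```

```text
t 1.92 at [0.3964 0.1947 0.3383] [-1.7975e+02 -5.0000e-02  1.7828e+02] F [-0.26 -0.06 -0.38] -> shift [-0.0036  0.006   0.1403] turn [-0.25 -0.06 -0.67]
[[0.4355 0.1474 0.0535]
 [0.4784 0.263  0.0632]]
((0.4592992067337036, 0.20506291091442108), (0.04882929101586342, 0.11795596033334732), 0.1819746494293213)Traceback (most recent call last):
  File "<stdin>", line 10, in <module>
    return _quantile_unchecked(
        a, q, axis, out, overwrite_input, method, keepdims, weights)
    return _ureduce(a,
                    func=_quantile_ureduce_func,
    ...<5 lines>...
                    overwrite_input=overwrite_input,
                    method=method)
    r = func(a, **kwargs)
    result = _quantile(arr,
                       quantiles=q,
    ...<2 lines>...
                       out=out,
                       weights=wgt)
    slices_having_nans = np.isnan(arr[-1, ...])
                                  ~~~^^^^^^^^^
IndexError: index -1 is out of bounds for axis 0 with size 0
```

View pics/c_wrist.png

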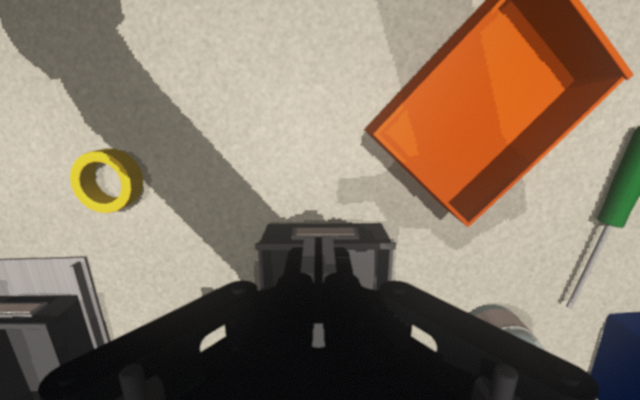

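View pics/c_side.png

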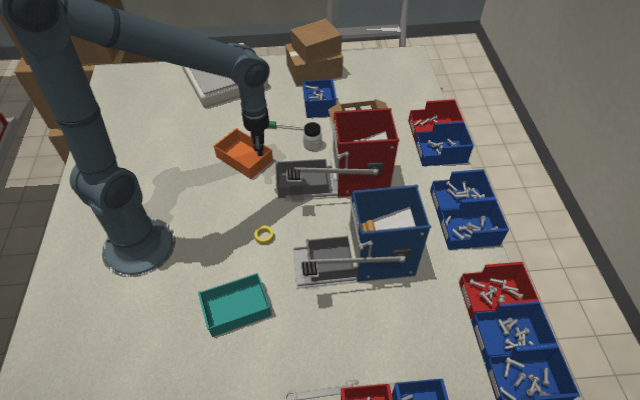

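Wrist view: the closed fingers line up with the tray front (325,240). The tape (105,180) and orange tray are clear. Going down in front of the tray.

Call:
jog_arm(series=[[[0,-0.002,0.005,0.03,0,0,0],[0,-0.003,0.006,0.06,0,0,0],[0,-0.003,0.006,0.09,0,0,0],[0,-0.003,0.006,0.12,0,0,0],[0,-0.003,0.006,0.135,0,0,0]]])

```text
time: 2.43
ee_pos: [0.3954, 0.2092, 0.2021]
tool_rot: [-179.9, -0.2, 179.1]
wrist_force: [-0.0, -0.0, -0.1]
gripper_width: 0.0001
```

```bash
python3 - <<'E'
from h import *
p,d=optics.read_camera("side")
rel([.420,.202,.198])
cv2.imwrite(f"pics/d_side.png",cv2.cvtColor(cv2.resize(p[80:230,180:420],None,fx=3,fy=3),cv2.COLOR_RGB2BGR))
E
```

```text
t 2.48 at [0.3946 0.2087 0.2006] [-179.78   -0.35  179.14] F [ 0.09 -0.04 -1.44] -> shift [-0.0255 -0.0063  0.0025] turn [-0.22 -0.35  0.19]
```

View pics/d_side.png

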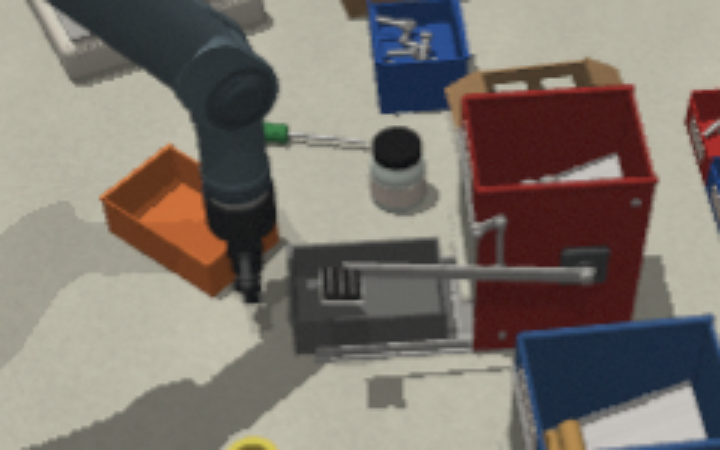

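Fingers stand in front of the tray, clear of it. Pushing gently.

Call:
jog_arm(series=[[[0,-0.006,-0.005,0.002,0,0,0],[0,-0.012,-0.006,0.002,0,0,0],[0,-0.018,-0.006,0.002,0,0,0],[0,-0.024,-0.006,0.002,0,0,0],[0,-0.03,-0.006,0.002,0,0,0]]])

```text
time: 2.9
ee_pos: [0.4284, 0.2016, 0.2041]
tool_rot: [179.9, 0.1, 178.9]
wrist_force: [-5.5, 0.5, 3.3]
gripper_width: -0.0
```

Call:
jog_arm(series=[[[0,-0.006,0,0,0,0,0],[0,-0.012,0,0,0,0,0],[0,-0.018,0,0,0,0,0],[0,-0.024,0,0,0,0,0],[0,-0.03,0,0,0,0,0]]])

```text
time: 3.32
ee_pos: [0.455, 0.2009, 0.2026]
tool_rot: [-179.9, -0.5, 179.0]
wrist_force: [-8.2, -0.3, 5.4]
gripper_width: -0.0004
```

Call:
jog_arm(series=[[[0,-0.004,0,0,0,0,0],[0,-0.008,0,0,0,0,0],[0,-0.012,0,0,0,0,0],[0,-0.016,0,0,0,0,0],[0,-0.02,0,0,0,0,0]]])

```text
time: 3.73
ee_pos: [0.4751, 0.2006, 0.2026]
tool_rot: [-180.0, -0.4, 179.0]
wrist_force: [-7.2, -0.1, 5.1]
gripper_width: 0.0002
```

```bash
python3 - <<'E'
from h import *
p,d=optics.read_camera("side")
rel([.4875,.202,.198])
cv2.imwrite(f"pics/e_side.png",cv2.cvtColor(cv2.resize(p[80:230,180:420],None,fx=3,fy=3),cv2.COLOR_RGB2BGR))
E
```

```text
t 3.78 at [0.4765 0.2005 0.2027] [-179.99   -0.23  178.96] F [-1.76  0.08 -1.53] -> shift [-0.011   0.0017  0.0047] turn [-0.01 -0.23  0.01]
```

View pics/e_side.png

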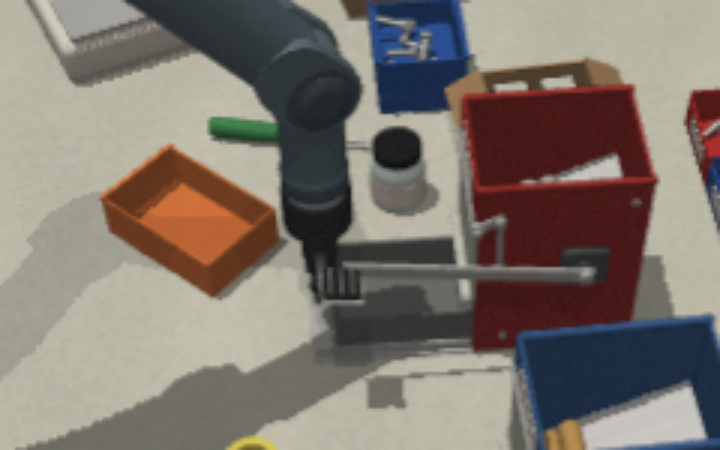

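The tray has moved well in; going on slowly until it meets the stop.

Call:
jog_arm(series=[[[0,-0.003,0,0,0,0,0],[0,-0.006,0,0,0,0,0],[0,-0.009,0,0,0,0,0]]])

```text
time: 4.03
ee_pos: [0.4844, 0.2003, 0.2025]
tool_rot: [-180.0, -0.4, 179.0]
wrist_force: [-6.5, -0.3, 4.1]
gripper_width: -0.0003
```

Call:
jog_arm(series=[[[0,-0.0015,0,0,0,0,0],[0,-0.003,0,0,0,0,0]]])

```text
time: 4.2
ee_pos: [0.4881, 0.2001, 0.2025]
tool_rot: [-180.0, -0.2, 178.9]
wrist_force: [-6.4, 0.3, 3.9]
gripper_width: -0.0003
```

Call:
jog_arm(series=[[[0,-0.0015,0,0,0,0,0],[0,-0.003,0,0,0,0,0]]])

```text
time: 4.37
ee_pos: [0.4909, 0.2001, 0.2025]
tool_rot: [-180.0, -0.3, 179.0]
wrist_force: [-7.0, 0.6, 4.8]
gripper_width: 0.0002
```

Not on the stop yet.

Call:
jog_arm(series=[[[0,-0.0015,0,0,0,0,0],[0,-0.003,0,0,0,0,0]]])

```text
time: 4.53
ee_pos: [0.4934, 0.2001, 0.2024]
tool_rot: [-180.0, -0.4, 179.0]
wrist_force: [-11.0, -0.0, 7.9]
gripper_width: 0.0
```

Call:
jog_arm(series=[[[0,-0.0015,0,0,0,0,0],[0,-0.003,0,0,0,0,0]]])

```text
time: 4.7
ee_pos: [0.4944, 0.2002, 0.202]
tool_rot: [-179.9, -0.8, 179.0]
wrist_force: [-15.3, 0.2, 11.4]
gripper_width: -0.0003
```

```bash
python3 - <<'E'
from h import *
rel([.4875,.202,.198])
for n in ["side","scene"]:
    p,d=optics.read_camera(n); W=cloud(n,d)
    X,Y,Z=np.moveaxis(W,-1,0)
    m=(Z>.05)&(Z<.068)&(X>.46)&(X<.65)&(Y>.135)&(Y<.265)
    print(n,m.sum(),np.percentile(W[m],[1,50,99],axis=0).round(4))
    if n=="side": cv2.imwrite(f"pics/f_side.png",cv2.cvtColor(cv2.resize(p[80:230,180:420],None,fx=3,fy=3),cv2.COLOR_RGB2BGR))
    else: cv2.imwrite(f"pics/f_scene.png",cv2.cvtColor(cv2.resize(p[150:300,300:460],None,fx=4,fy=4),cv2.COLOR_RGB2BGR))
E
```

```text
t 4.7 at [0.4944 0.2002 0.202 ] [-179.9    -0.76  178.98] F [-15.29   0.19  11.42] -> shift [0.0068 0.0017 0.0041] turn [-0.1  -0.76  0.03]
side 204 [[0.5035 0.137  0.0502]
 [0.569  0.147  0.057 ]
 [0.6343 0.2593 0.0651]]
scene 2 [[0.4792 0.1999 0.0665]
 [0.4815 0.2    0.067 ]
 [0.4837 0.2    0.0674]]
```

View pics/f_side.png

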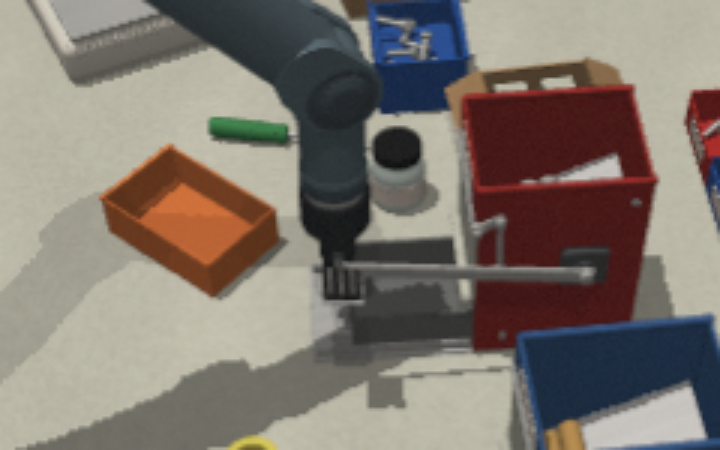

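View pics/f_scene.png

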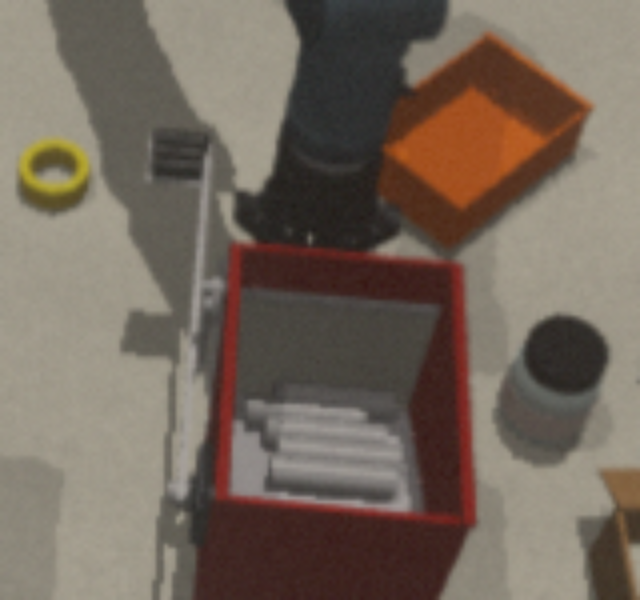

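The force rose from about 7 to 15 N within about 1 mm, so the tray is on the stop. The front wall is at x≈0.5035 (expected 0.503). Backing off and going up.

Call:
jog_arm(series=[[[0,0.01,0,0,0,0,0],[0,0.025,0,0,0,0,0],[0,0.045,0,-0.01,0,0,0],[0,0.05,0,-0.045,0,0,0],[0,0.05,0,-0.085,0,0,0]]])

```text
time: 5.22
ee_pos: [0.446, 0.2001, 0.2863]
tool_rot: [-179.8, -0.2, 179.0]
wrist_force: [0.9, 1.9, 0.5]
gripper_width: -0.0
```

Call:
jog_arm(series=[[[0,0,0,-0.035,0,0,0],[0,0,0,-0.07,0,0,0],[0,0,0,-0.1,0,0,0],[0,0,0,-0.1,0,0,0]]])

```text
time: 5.55
ee_pos: [0.4519, 0.2013, 0.3958]
tool_rot: [179.4, 0.9, 178.8]
wrist_force: [0.9, 0.7, 0.6]
gripper_width: 0.0004
```

```bash
python3 - <<'E'
from h import *
rel([.488,.091,.38])
for n in ["side","scene","wrist"]:
    p,d=optics.read_camera(n); W=cloud(n,d)
    X,Y,Z=np.moveaxis(W,-1,0)
    m=(Z>.05)&(Z<.068)&(X>.46)&(X<.62)&(Y>.135)&(Y<.265)
    print(n,m.sum(),np.percentile(W[m],[1,50,99],axis=0).round(4) if m.sum() else 0)
    m=(abs(Z-.175)<.012)&(Y>.05)&(Y<.125)&(X>.44)&(X<.55)
    w=W[m]
    if len(w)>10: print("pad",len(w),np.percentile(w,[2,50,98],axis=0).round(4))
    cv2.imwrite(f"pics/g_{n}.png",cv2.cvtColor(p,cv2.COLOR_RGB2BGR))
    for m in optics.spot_in("red_pad",n)[:2]: print(n,m)
    for m in optics.masks_of("red_tray",n)[:4]:
        w=W[m["region"]]; w=w[~np.isnan(w[:,0])]; print("tray",m["conf"],np.percentile(w,[2,50,98],axis=0).round(4).tolist())
E
```

```text
t 5.55 at [0.4519 0.2013 0.3958] [179.41   0.91 178.83] F [0.91 0.71 0.62] -> shift [-0.038  -0.1098  0.0153] turn [ 0.59  0.91 -0.11]
side 196 [[0.5027 0.1378 0.0503]
 [0.5586 0.161  0.0568]
 [0.618  0.2605 0.065 ]]
pad 218 [[0.4752 0.0716 0.164 ]
 [0.5013 0.0986 0.175 ]
 [0.5452 0.1172 0.1812]]
side {'position': [320.8, 171.3], 'conf': 0.95}
tray 0.95 [[0.2398, 0.2476, -0.0015], [0.3255, 0.3553, 0.0205], [0.4178, 0.4337, 0.0583]]
tray 0.8 [[0.2163, -0.3166, -0.0028], [0.3014, -0.2336, 0.0054], [0.3914, -0.1685, 0.0572]]
tray 0.64 [[0.5092, 0.139, 0.003], [0.5704, 0.2101, 0.0278], [0.6317, 0.2591, 0.0623]]
scene 0 0
pad 223 [[0.4756 0.0723 0.1653]
 [0.4992 0.095  0.1762]
 [0.5403 0.115  0.1807]]
scene {'position': [347.5, 190.6], 'conf': 0.91}
tray 0.91 [[0.2307, 0.2469, -0.0011], [0.3125, 0.3432, 0.0162], [0.419, 0.4313, 0.0577]]
tray 0.51 [[0.5502, 0.3514, 0.0074], [0.5909, 0.3776, 0.0698], [0.6077, 0.4095, 0.0882]]
wrist 1124 [[0.5004 0.1426 0.0502]
 [0.5053 0.2038 0.06  ]
 [0.5623 0.2572 0.0624]]
pad 3439 [[0.4735 0.0769 0.1671]
 [0.4871 0.0976 0.1758]
 [0.5108 0.1173 0.1786]]
wrist {'position': [157.7, 283.1], 'conf': 0.9}
tray 0.72 [[0.2799, 0.2577, 0.0016], [0.3341, 0.3491, 0.0037], [0.4146, 0.4346, 0.0559]]
tray 0.63 [[0.4999, 0.1446, 0.0056], [0.515, 0.2025, 0.0304], [0.661, 0.2558, 0.0618]]
tray 0.53 [[0.4606, 0.079, 0.0029], [0.4844, 0.1555, 0.0053], [0.5408, 0.2702, 0.1782]]
```

View pics/g_side.png

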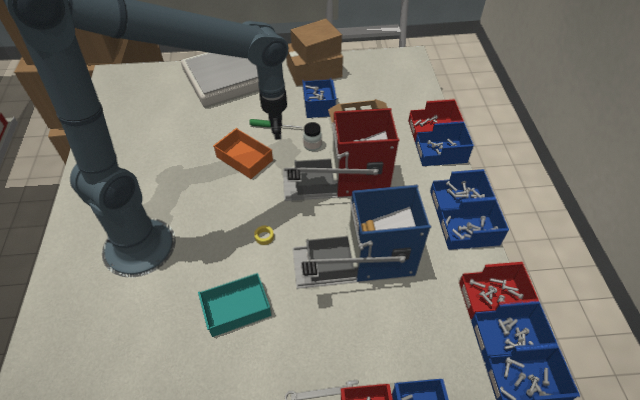

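View pics/g_wrist.png

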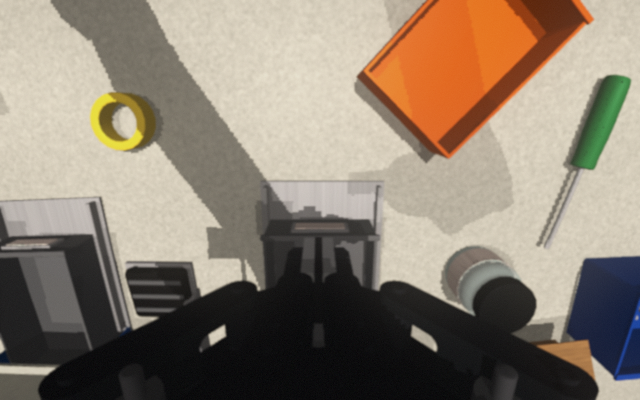

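The red tray now sits like the blue one, which is home. Pad at wrist (160,290), centre ≈ (0.493, 0.094, 0.176). Moving above it.

Call:
jog_arm(series=[[[0,-0.01,-0.028,0.0,0,0,0],[0,-0.02,-0.056,0.0,0,0,0],[0,-0.03,-0.084,0.005,0,0,0],[0,-0.038,-0.108,0.01,0,0,0],[0,-0.038,-0.11,0.015,0,0,0]]])

```text
time: 6.42
ee_pos: [0.4853, 0.0842, 0.3723]
tool_rot: [-179.8, 0.1, 178.4]
wrist_force: [0.2, -0.8, 0.3]
gripper_width: 0.0001
```

Call:
jog_arm(series=[[[0,0,0,0,0,0,0],[0,0,0,0,0,0,0]]])

```text
time: 6.58
ee_pos: [0.4837, 0.0905, 0.3718]
tool_rot: [-180.0, -0.1, 178.9]
wrist_force: [0.2, 0.1, 0.2]
gripper_width: -0.0001
```

```bash
python3 - <<'E'
from h import *
rel([.490,.091,.37])
p,d=optics.read_camera("side")
cv2.imwrite(f"pics/i_side.png",cv2.cvtColor(cv2.resize(p[80:230,180:420],None,fx=3,fy=3),cv2.COLOR_RGB2BGR))
p,d=optics.read_camera("scene")
cv2.imwrite(f"pics/i_scene.png",cv2.cvtColor(cv2.resize(p[120:270,280:440],None,fx=4,fy=4),cv2.COLOR_RGB2BGR))
rel([.490,.091,.37])
E
```

```text
t 6.58 at [0.4837 0.0905 0.3718] [-1.7998e+02 -1.1000e-01  1.7892e+02] F [0.22 0.11 0.17] -> shift [-0.0063  0.0006  0.0018] turn [-0.02 -0.11 -0.03]
t 6.68 at [0.4838 0.0917 0.3725] [ 1.7998e+02 -3.0000e-02  1.7908e+02] F [ 0.15  0.49 -0.77] -> shift [-0.0062 -0.0006  0.0025] turn [ 0.02 -0.03  0.13]
```

View pics/i_side.png

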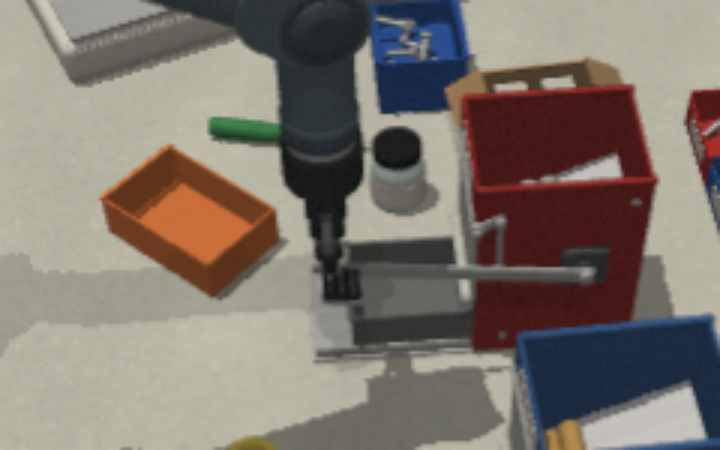

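View pics/i_scene.png

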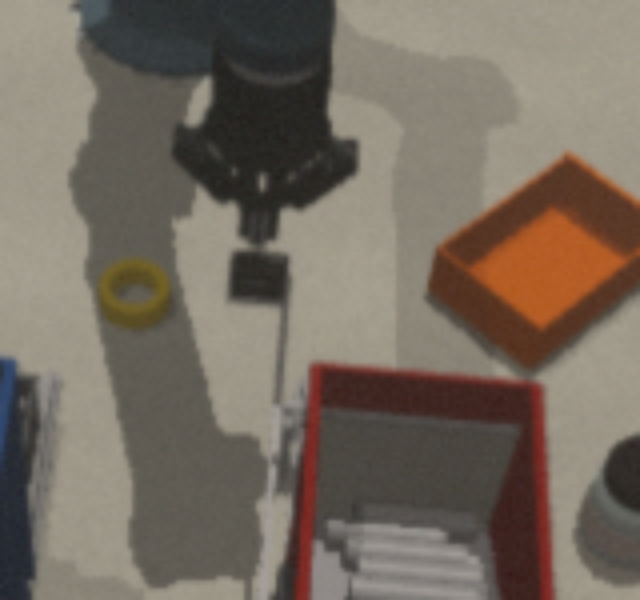

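The fingers stand just above the pad, centred on it in y. Lowering and pressing.

Call:
jog_arm(series=[[[0,-0.003,0,0.005,0,0,0],[0,-0.006,0,0.01,0,0,0],[0,-0.006,0,0.014,0,0,0],[0,-0.006,0,0.018,0,0,0],[0,-0.006,0,0.022,0,0,0]]])

```text
time: 7.1
ee_pos: [0.49, 0.0902, 0.3501]
tool_rot: [-180.0, -0.0, 178.9]
wrist_force: [-1.1, 0.4, 3.2]
gripper_width: 0.0002
```

Call:
jog_arm(series=[[[0,0,0,0.004,0,0,0],[0,0,0,0.008,0,0,0],[0,0,0,0.012,0,0,0],[0,0,0,0.016,0,0,0],[0,0,0,0.02,0,0,0]]])

```text
time: 7.52
ee_pos: [0.4898, 0.09, 0.3304]
tool_rot: [180.0, -0.1, 178.9]
wrist_force: [-2.4, 0.7, 3.4]
gripper_width: -0.0
```

```bash
python3 - <<'E'
from h import *
p,d=optics.read_camera("side")
cv2.imwrite(f"pics/j_side.png",cv2.cvtColor(cv2.resize(p[80:230,180:420],None,fx=3,fy=3),cv2.COLOR_RGB2BGR))
rel([.490,.091,.28])
E
```

```text
t 7.57 at [0.4898 0.09   0.3297] [-1.7999e+02 -5.0000e-02  1.7893e+02] F [-2.29  0.2   2.64] -> shift [-0.0003  0.001   0.0497] turn [-0.01 -0.05 -0.02]
```

View pics/j_side.png

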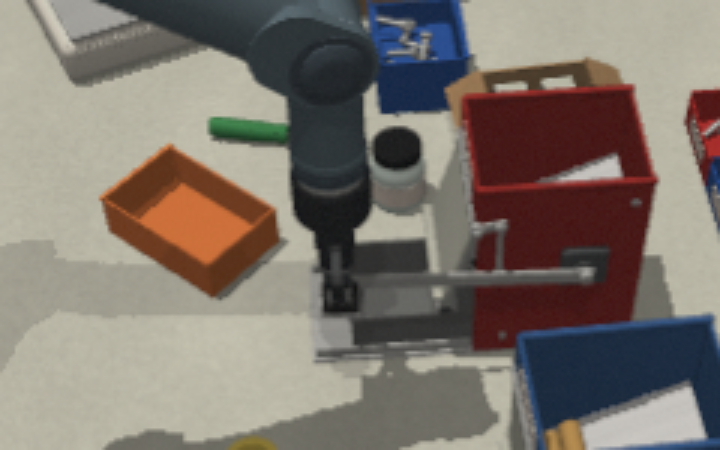

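The lid is lifting, and the fingers are centred on the pad. Pressing on.

Call:
jog_arm(series=[[[0,0,0,0.005,0,0,0],[0,0,0,0.01,0,0,0],[0,0,0,0.015,0,0,0],[0,0,0,0.02,0,0,0],[0,0,0,0.025,0,0,0]]])

```text
time: 7.98
ee_pos: [0.4901, 0.09, 0.3053]
tool_rot: [180.0, 0.0, 178.9]
wrist_force: [-2.7, 0.3, 4.7]
gripper_width: 0.0001
```

Call:
jog_arm(series=[[[0,0,0,0.005,0,0,0],[0,0,0,0.01,0,0,0],[0,0,0,0.015,0,0,0],[0,0,0,0.019,0,0,0],[0,0,0,0.023,0,0,0]]])

```text
time: 8.4
ee_pos: [0.4912, 0.09, 0.2829]
tool_rot: [180.0, 0.2, 178.9]
wrist_force: [-1.9, 0.7, 5.5]
gripper_width: 0.0002
```

Call:
jog_arm(series=[[[0,0,0,0.001,0,0,0],[0,0,0,0.002,0,0,0]]])

```text
time: 8.57
ee_pos: [0.4914, 0.09, 0.2812]
tool_rot: [180.0, 0.2, 178.9]
wrist_force: [-2.0, 1.0, 11.1]
gripper_width: -0.0
```

```bash
python3 - <<'E'
from h import *
p,d=optics.read_camera("side")
cv2.imwrite(f"pics/k_side.png",cv2.cvtColor(cv2.resize(p[80:230,180:420],None,fx=3,fy=3),cv2.COLOR_RGB2BGR))
rel([.490,.091,.28])
E
```

```text
t 8.62 at [0.4914 0.09   0.2813] [179.98   0.21 178.92] F [-1.33  0.88  6.62] -> shift [0.0014 0.001  0.0013] turn [ 0.02  0.21 -0.03]
```

View pics/k_side.png

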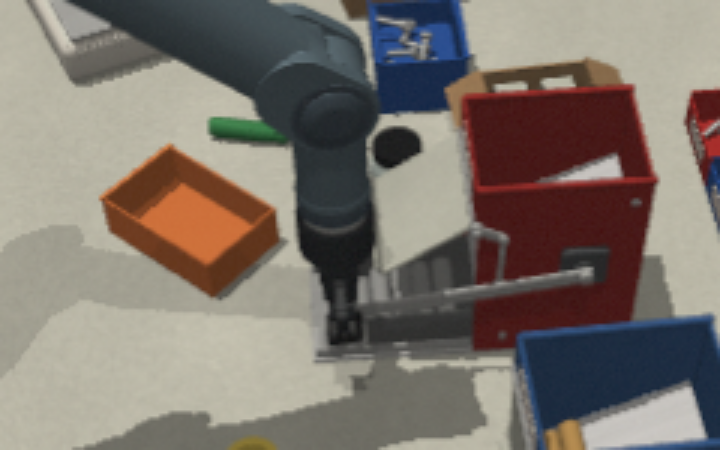

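The lid is fully open with the lever at its bottom stop, and the sleeves are coming out. Holding it there.

Call:
jog_arm(series=[[[0,0,0,0,0,0,0],[0,0,0,0,0,0,0],[0,0,0,0,0,0,0],[0,0,0,0,0,0,0],[0,0,0,0,0,0,0]]])

```text
time: 9.03
ee_pos: [0.4913, 0.0899, 0.2813]
tool_rot: [180.0, 0.2, 178.9]
wrist_force: [-1.3, 0.3, 6.8]
gripper_width: 0.0004
```

Call:
jog_arm(series=[[[0,0,0,0,0,0,0],[0,0,0,0,0,0,0],[0,0,0,0,0,0,0],[0,0,0,0,0,0,0],[0,0,0,0,0,0,0]]])

```text
time: 9.45
ee_pos: [0.4913, 0.0899, 0.2814]
tool_rot: [180.0, 0.2, 178.9]
wrist_force: [-0.6, -0.7, 6.6]
gripper_width: 0.0002
```

Call:
jog_arm(series=[[[0,0,0,0,0,0,0],[0,0,0,0,0,0,0],[0,0,0,0,0,0,0],[0,0,0,0,0,0,0],[0,0,0,0,0,0,0]]])

```text
time: 9.87
ee_pos: [0.4913, 0.09, 0.2814]
tool_rot: [180.0, 0.2, 178.9]
wrist_force: [-1.0, 0.0, 6.3]
gripper_width: 0.0001
```

Call:
jog_arm(series=[[[0,0,0,0,0,0,0],[0,0,0,0,0,0,0],[0,0,0,0,0,0,0],[0,0,0,0,0,0,0],[0,0,0,0,0,0,0]]])

```text
time: 10.28
ee_pos: [0.4913, 0.0899, 0.2814]
tool_rot: [180.0, 0.2, 178.9]
wrist_force: [-0.6, -0.3, 6.0]
gripper_width: 0.0001
```

Call:
jog_arm(series=[[[0,0,0,0,0,0,0],[0,0,0,0,0,0,0],[0,0,0,0,0,0,0],[0,0,0,0,0,0,0],[0,0,0,0,0,0,0]]])

```text
time: 10.7
ee_pos: [0.4913, 0.0899, 0.2814]
tool_rot: [180.0, 0.2, 178.9]
wrist_force: [-0.3, -0.1, 6.9]
gripper_width: 0.0003
```

```bash
python3 - <<'E'
from h import *
p,d=optics.read_camera("side")
cv2.imwrite(f"pics/l_side.png",cv2.cvtColor(cv2.resize(p[80:230,180:420],None,fx=3,fy=3),cv2.COLOR_RGB2BGR))
p,d=optics.read_camera("scene")
cv2.imwrite(f"pics/l_scene.png",cv2.cvtColor(cv2.resize(p[170:320,310:470],None,fx=4,fy=4),cv2.COLOR_RGB2BGR))
rel([.490,.091,.28])
E
```

```text
t 10.8 at [0.4913 0.0899 0.2814] [179.97   0.23 178.91] F [-0.92 -0.    6.29] -> shift [0.0014 0.0011 0.0014] turn [ 0.03  0.23 -0.04]
```

View pics/l_side.png

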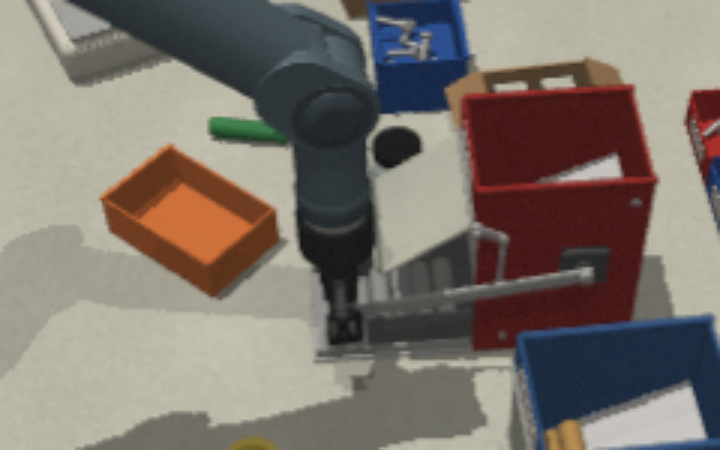

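View pics/l_scene.png

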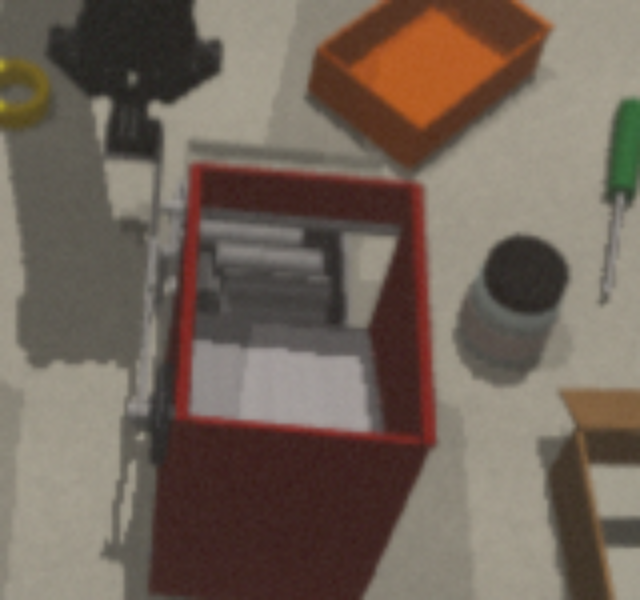

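Seen through the mouth, the hopper floor (scene crop 300,380) is empty and the sleeves lie in the tray. Easing the lever up at about 36 mm/s.

Call:
jog_arm(series=[[[0,0,0,-0.002,0,0,0],[0,0,0,-0.004,0,0,0],[0,0,0,-0.007,0,0,0],[0,0,0,-0.01,0,0,0],[0,0,0,-0.013,0,0,0]]])

```text
time: 11.22
ee_pos: [0.4906, 0.09, 0.294]
tool_rot: [180.0, 0.1, 178.9]
wrist_force: [-3.5, 0.3, 5.6]
gripper_width: 0.0001
```

Call:
jog_arm(series=[[[0,0,0,-0.003,0,0,0],[0,0,0,-0.006,0,0,0],[0,0,0,-0.009,0,0,0],[0,0,0,-0.012,0,0,0],[0,0,0,-0.015,0,0,0]]])

```text
time: 11.63
ee_pos: [0.4901, 0.09, 0.3086]
tool_rot: [180.0, -0.0, 178.9]
wrist_force: [-2.2, 0.4, 5.8]
gripper_width: 0.0001
```

Call:
jog_arm(series=[[[0,0,0,-0.003,0,0,0],[0,0,0,-0.006,0,0,0],[0,0,0,-0.009,0,0,0],[0,0,0,-0.012,0,0,0],[0,0,0,-0.015,0,0,0]]])

```text
time: 12.05
ee_pos: [0.4902, 0.09, 0.3239]
tool_rot: [180.0, 0.0, 178.9]
wrist_force: [-2.4, 0.7, 2.9]
gripper_width: -0.0
```

Call:
jog_arm(series=[[[0,0,0,-0.003,0,0,0],[0,0,0,-0.006,0,0,0],[0,0,0,-0.009,0,0,0],[0,0,0,-0.012,0,0,0],[0,0,0,-0.015,0,0,0]]])

```text
time: 12.47
ee_pos: [0.4907, 0.0899, 0.3393]
tool_rot: [180.0, 0.1, 178.9]
wrist_force: [1.7, 1.1, 3.2]
gripper_width: 0.0001
```

Call:
jog_arm(series=[[[0,0,0,-0.002,0,0,0],[0,0,0,-0.004,0,0,0],[0,0,0,-0.006,0,0,0],[0,0,0,-0.008,0,0,0],[0,0,0,-0.01,0,0,0]]])

```text
time: 12.88
ee_pos: [0.4904, 0.0897, 0.349]
tool_rot: [-180.0, 0.1, 178.9]
wrist_force: [1.5, 0.3, 2.6]
gripper_width: -0.0002
```

Call:
jog_arm(series=[[[0,0,0,-0.002,0,0,0],[0,0,0,-0.004,0,0,0],[0,0,0,-0.006,0,0,0],[0,0,0,-0.008,0,0,0],[0,0,0,-0.01,0,0,0]]])

```text
time: 13.3
ee_pos: [0.4894, 0.0898, 0.3581]
tool_rot: [-180.0, -0.1, 178.9]
wrist_force: [-0.2, -0.6, 0.4]
gripper_width: -0.0002
```

Contact is lost and the lever is up. Going up and back for a look.

Call:
jog_arm(series=[[[0,0,0,-0.02,0,0,0],[0,0.01,0,-0.045,0,0,0],[0,0.035,0,-0.075,0,0,0],[0,0.065,0,-0.1,0,0,0],[0,0.09,0.01,-0.12,0,0,0]]])

```text
time: 13.72
ee_pos: [0.3993, 0.0996, 0.4803]
tool_rot: [-180.0, 0.0, 178.7]
wrist_force: [0.1, 1.1, 1.0]
gripper_width: 0.0001
```

Call:
jog_arm(series=[[[0,0,0.03,0,0,0,0],[0,0,0.06,0,0,0,0],[0,0,0.08,0,0,0,0],[0,0,0.08,0,0,0,0]]])

```text
time: 14.05
ee_pos: [0.4004, 0.1863, 0.4788]
tool_rot: [179.9, 0.0, 179.4]
wrist_force: [-0.3, 0.1, -0.7]
gripper_width: 0.0002
```

```bash
python3 - <<'E'
from h import *
for n,c in (("side",(80,230,180,420)),("scene",(150,310,300,470)),("wrist",(0,400,0,640))):
    p,d=optics.read_camera(n); W=cloud(n,d)
    q=p[c[0]:c[1],c[2]:c[3]]; f=min(760/q.shape[1],590/q.shape[0])
    cv2.imwrite(f"pics/m_{n}.png",cv2.cvtColor(cv2.resize(q,None,fx=f,fy=f),cv2.COLOR_RGB2BGR))
    X,Y,Z=np.moveaxis(W,-1,0)
    m=(Z>.05)&(Z<.068)&(X>.46)&(X<.62)&(Y>.135)&(Y<.265)
    print(n,"tray rim",m.sum(),np.percentile(W[m],[1,50,99],axis=0).round(4).tolist() if m.sum() else 0)
    m=(Y>.07)&(Y<.105)&(X>.475)&(X<.51)&(Z>.09)&(Z<.2)
    print("pad",m.sum(),np.median(W[m],0).round(4) if m.sum() else 0)
    m=(Y>.135)&(Y<.26)&(X>.59)&(X<.645)&(Z>.10)&(Z<.2)
    if m.sum()>20: 
        k=np.polyfit(Z[m],X[m],1); print("lid tilt",k[0],m.sum())
    for s in optics.spot_in("sleeve0",n): 
        u,v=map(int,s["position"]); print("sleeve",round(s["conf"],2),u,v,W[v,u].round(3))
rel([.4,.17,.47])
E
```

```text
side tray rim 200 [[0.5016, 0.1382, 0.0501], [0.5557, 0.1553, 0.0572], [0.6179, 0.2606, 0.0655]]
pad 116 [0.4928 0.0853 0.176 ]
lid tilt 0.0005834388605407423 76
sleeve 0.61 326 177 [0.608 0.201 0.027]
sleeve 0.6 297 181 [0.506 0.071 0.167]
scene tray rim 0 0
pad 131 [0.4942 0.0885 0.1762]
lid tilt 0.0004744391584604234 934
sleeve 0.72 384 237 [0.635 0.208 0.151]
wrist tray rim 487 [[0.5004, 0.1433, 0.0502], [0.505, 0.2392, 0.0602], [0.5763, 0.2578, 0.0629]]
pad 657 [0.4823 0.0888 0.1769]
sleeve 0.65 357 252 [0.535 0.233 0.028]
sleeve 0.63 360 270 [0.563 0.238 0.03 ]
sleeve 0.63 320 221 [0.495 0.181 0.005]
sleeve 0.48 362 279 [0.58  0.241 0.026]
t 14.35 at [0.4021 0.1802 0.4784] [-1.7997e+02 -4.0000e-02  1.7877e+02] F [ 0.33 -0.28  0.02] -> shift [ 0.0018 -0.0102  0.0084] turn [-0.03 -0.04 -0.18]
```

View pics/m_side.png

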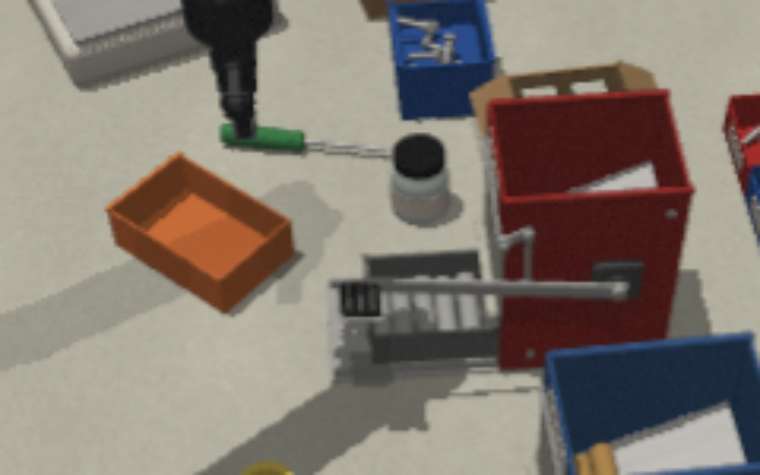

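View pics/m_scene.png

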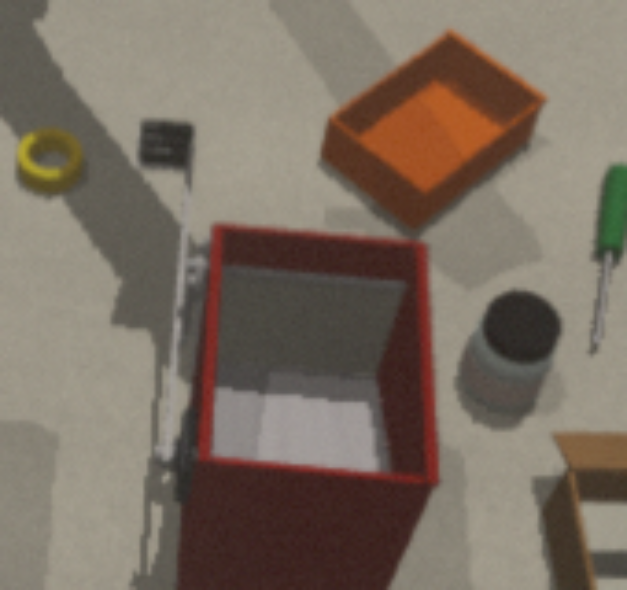

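View pics/m_wrist.png

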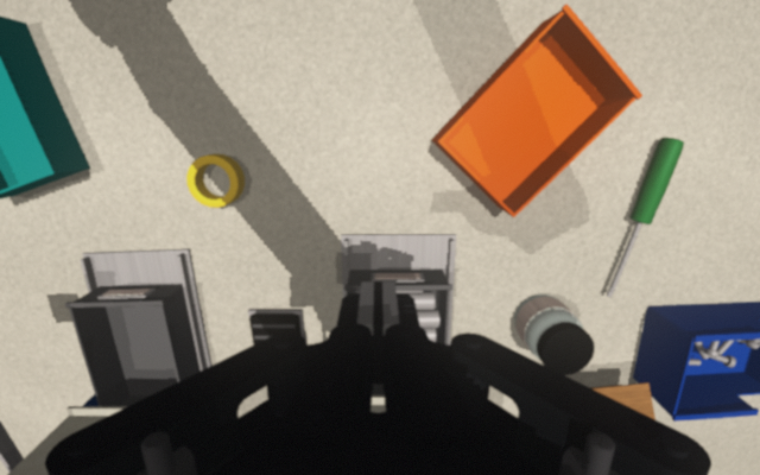

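```bash
python3 - <<'E'
from h import *
p,d=optics.read_camera("side"); W=cloud("side",d)
cv2.imwrite("pics/n_side.png",cv2.cvtColor(cv2.resize(p[150:200,280:345],None,fx=11,fy=11,interpolation=cv2.INTER_CUBIC),cv2.COLOR_RGB2BGR))
m=(W[...,1]>.15)&(W[...,1]<.25)&(W[...,0]>.5)&(W[...,0]<.625)&(W[...,2]<.05)&(W[...,2]>.005)
w=W[m]; 
for a in np.arange(.5,.63,.005):
    s=(w[:,0]>=a)&(w[:,0]<a+.005)
    if s.any(): print(round(a,3),s.sum(),np.median(w[s,2]).round(4),w[s,2].max().round(4))
print(ctrl.get_obs()["qvel"].round(2))
E
```

```text
0.5 7 0.0077 0.035
0.505 4 0.0249 0.0257
0.51 5 0.0275 0.0322
0.515 4 0.0297 0.0326
0.52 18 0.03 0.0355
0.525 17 0.0248 0.0311
0.53 19 0.0256 0.0302
0.535 20 0.03 0.0345
0.54 20 0.0289 0.0413
0.545 19 0.0263 0.0307
0.55 15 0.0103 0.0253
0.555 22 0.0258 0.0304
0.56 17 0.0306 0.0361
0.565 19 0.0306 0.0328
0.57 13 0.0265 0.0313
0.575 18 0.0237 0.0303
0.58 16 0.0274 0.0386
0.585 20 0.0288 0.0344
0.59 15 0.0295 0.0462
0.595 12 0.0241 0.0286
0.6 20 0.0228 0.0313
0.605 22 0.0287 0.0329
0.61 15 0.0301 0.0439
0.615 20 0.0283 0.0388
0.62 11 0.0262 0.0442
[-0.04  0.04 -0.36 -0.22 -0.06 -0.15  0.04]
```

View pics/n_side.png

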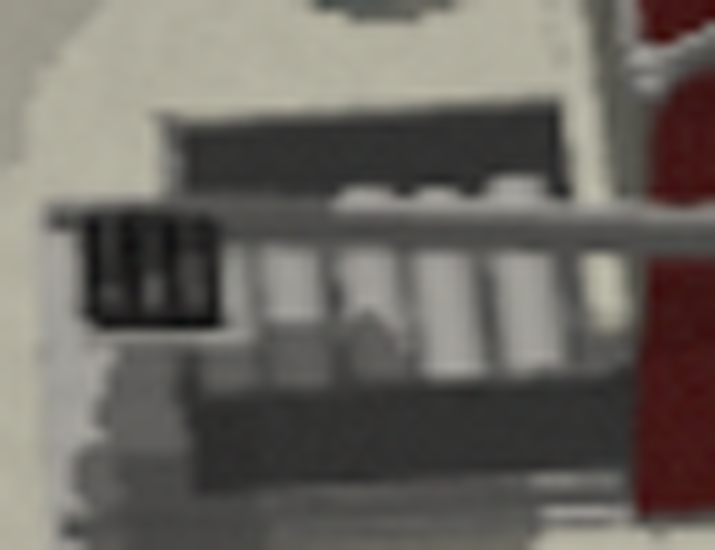

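Five sleeves lie flat side by side, with tops at z ≈ 0.03 and peaks at x ≈ 0.518, 0.54, 0.565, 0.588 and 0.61. Handing in.

```bash
python3 -c "
from workcell import ctrl
print(ctrl.job_done()); print(ctrl.get_obs()['time'])"
```

```text
the job is handed in; nothing more can be done
None
the job is handed in; nothing more can be done
```

The job is done and handed in at about 14.4 s of the 54 s allowed; handing in gave no verdict.

- **Tray:** I pushed the red tray in until it met the stop, where the force rose from about 7 to 15 N within about 1 mm. In the last check its front wall was at x ≈ 0.502, which is home.
- **Lever and sleeves:** I pressed the lever to its bottom stop (the force jumped to 11 N) and held it there for a little over 2 s. The hopper was then empty, and all five sleeves lie flat side by side in the tray.
- **Closing:** I eased the lever up at no more than about 36 mm/s, well under the 140 mm/s that counts as a slam. The last check showed the lid upright, the pad back at 176 mm and the hand clear.
- **Other things on the counter:** I saw no change to the blue dispenser, tape roll, screwdriver or jar. I did not measure them again or look at the wrench after the start, but the arm worked well away from it.

The sleeve detector gave mixed results (it also marked the lid and the pad), so I counted the sleeves from the close-up picture and its depth readings. No other check failed or disagreed.

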